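Nest a furniture foot in the angled drilling fixture and lock the toggle clamp

ROBOT

A 6-joint arm with a two-finger parallel gripper is mounted at the origin on a cart in front of the work surface, level with it; the furniture and walls round the work are solid. World frame = base frame: x ahead of the robot, y to its left, z up, the work surface at z = 0. Lengths are in m, angles in rad, forces in N, time in s.
With the tool pointing down it reaches from about 0.35 to 0.85 m from the base axis. Payload 8.1 kg.
Tool frame: the origin (TCP) lies at the very end of the fingers, on their centre line; the grasp point (between the pads) lies ctrl.hold_point_z behind it (ctrl.hold_point_z is the distance from the TCP to the grasp point, in m); z points along the fingers, y is the line along which they close (so a half turn about z gives the same grasp; the last joint's range is limited). The gripper opens to 93 mm and grips with 3 to 60 N. Pads are 15 mm wide; open, the fingers measure 128 mm over their backs; the gripper's body (75 mm by 188 mm) begins 65 mm behind the grasp point.
Start: joints at [1.208, 0.13, 1.488, -0, 1.523, -0.085], TCP at [0.165, 0.577, 0.219] pointing down, gripper open.
Joint ranges: [-2.96, 2.96], [-0.89, 2.26], [0.02, 2.5], [-1.34, 4.48], [0, 2.73], [-2.66, 2.66]. Speed limits (rad/s): [2.39, 2.39, 2.79, 3.14, 3.14, 3.14].

INTERFACE

Orientations are given as a unit quaternion [w, x, y, z].
In Python, from bench import ctrl gives the robot as it stands. The module is installed in compiled form; this text tells all that it offers.
- The arm moves only by the tool drive_tool, never from a script. Its argument "deltas" is text: rows parted by semicolons, each of 5 numbers parted by spaces: the shift along the tool's x, y, z in m, then the turn about the tool's z in degrees, then the closure, from 0 (fully open) to 1 (shut). In form: tx ty tz spin grip; .... A call has 1 to 8 rows; each row shifts and turns the commanded pose from where the row before left it, along the tool's axes as they then stand; what a row does not reach is not made up. A row lasts 1/8 s, in which the tool goes at most 62.5 mm and 10.7 degrees, less where a joint would pass 70% of its speed; a pose out of reach is approached as far as the arm can. A call is refused whole if a number of a shift passes 0.0625 or a number of a turn 10.7, either way. A call with a gripper value outside its range is refused whole. The fingers move at their own pace and stop on an object; "newtons" is the grip in N (left out, the last holds). Time passes only in rows, so rows that do not move let the fingers close. It gives the time, the measured TCP pose, the force, the opening and the grip force at its end, in the units of the state.
- ctrl.read_state(): the state, without advancing time (a new reading comes with each control period).
- ctrl.snapshot(name): name is "scene" or "top"; returns a dict with "frame" (420x560x3 uint8, blue, green, red), "vertical_fov" (degrees; the focal length in pixels is half the picture's height over the tangent of half this angle, whatever the lens; pixels are square), "cx", "cy" (the principal point, pixels), "extrinsics" (4x4, takes a point from world to camera coordinates). Camera axes: x right, y down, z forward; pixel columns grow to the right and rows downward; lengths in m; the calibration is good to about 2 mm. A picture is of the moment at which its call begins. There is no depth.
- ctrl.job_done(): hands the job in; it is judged then, once.
Trained networks look in a picture, given as the dict that the camera call returned (one of the last four; its "shot" number tells which), for a name from the list of things; names that differ only in an ending like _2 or _b are one class to them, and where a whole thing is asked for, a point or a joint stands for the part that bears it (a point fixed in the world has none). Each returns a list of dicts, best first, with "confidence" (0 to 1); they miss things now and then, are a little off and sometimes report something else, mostly with a low value. They report only what shows in the picture. A call takes as long as a camera call.
- ctrl.regions_of(picture, label): "pixels" (420x560 bool, what is visible of it) and "bbox" ([left, top, right, bottom] in pixels, round what is visible of it).
- ctrl.pinpoint(picture, label): "xy" ([column, row] in pixels: a listed point, or the origin of a listed thing).
The state is a dict: "time": time; "qpos": joint angles; "qd": joint speeds; "effort": joint torques, N m; "tool_pos": TCP position; "tcp_rot": TCP orientation; "contact_force": force on the tool from outside, world axes, zero at the start; "moment": the same for the moment, N m; "width": finger opening in m; "grasp_force": force on a finger pad.
Only numpy, scipy, OpenCV 4.12 (cv2) and the standard library are available. Lean on these libraries where they do the work, as an engineer would, in place of code of your own. Each camera call takes 0.05 s, during which the arm holds its last target. There are 200 camera calls.

TASK

Put the dark wooden foot block into the pocket of the sloping drilling fixture, rebated corner at the brass key, and press it squarely and fully home onto the pocket floor while the clamp is still open. Then swing the red-handled toggle clamp shut past its dead centre, so that its rubber foot locks the block down, and let go. Leave the castor, the red knob and the wax tin where they stand.

Things in the scene. Friction and masses are not known exactly. Their poses are not given: they have to be found in the camera images.
- foot_block: workpiece: dark wooden foot block 50 (x) x 40 (y) x 42 (z) mm, pale cross on top, about 0.11 kg, standing upright. Origin: centre of its underside. The +x, -y corner is rebated over the full height (9 x 9 mm missing; +x face runs y -11 to +20 mm). The lowest 2.5 mm are set in 2.5 mm all round. Hold it by the top 12 mm across the 50 mm length; home, only 6 mm stand above the rim
- nest: the fixture's black pocket, fixed but varying in place and yaw. Origin: centre of the pocket floor. z points out of the pocket, square to the deck, 30 degrees off vertical toward the robot; x up the slope (away), y left, level. Inside 52 (x) x 42 (y) mm, 1 mm play a side. Home, the block's origin and axes match these (it settles up to 1 mm to -x) and its top is at z = 42 mm
- pocket_mouth (a point): centre of the pocket's open top, at (0, 0, 36) mm in the nest frame. Walls 36 mm high, 11 mm thick, 1.5 mm lead-in chamfer. A brass key fills the corner x > 17.2, y < -12.2 mm up to z = 33 mm, so the block enters one way only, its rebated corner at the key. The walls have no finger notches: the last millimetres must be pushed from above with the fingers closed. Space above is free
- plunger_nose (a point): tip of a sprung steel ball plunger in the upper (+x) wall, 2.4 mm into the pocket, 18 mm above the floor. It catches the block about 17 mm short of home; from there press it down along the nest's -z with 5 to 15 N until it bottoms. The plunger's friction holds a released block where it is, and holds it against the lower wall
- clamp_pivot (a point): pivot of the toggle clamp's arm at (0, 56, 54) mm in the nest frame, axis along the nest's x. The clamp stands left of the pocket: open, its arm and handle reach up to 145 mm above the floor, all at y > 45 mm and within 12 mm of x = 0, its base at y 45 to 100 mm
- clamp_arm (a joint): turn of the clamp's steel arm about clamp_pivot: 0 is fully open (arm standing up from the deck, as at the start), about 1.69 is down on the block. A linkage makes it follow the handle; it hardly moves over the handle's last 15 degrees
- handle_grip (a point): point on the axis of the clamp handle's red grip (round, 15 mm diameter, 58 mm long), 14 mm from its free end; its y axis runs along the grip to the free end, x along the nest's x. Open: at (0, 101, 129) mm in the nest frame, grip 72 degrees up from the deck, leaning to +y. Shut: at (0, 146, 62) mm, grip along the deck, on its stop. Friction holds it where it is left
- clamp_handle: the same handle; origin at its hinge on the arm. Push the grip square to its axis, away from the pocket, then down, in the nest's yz plane: handle_grip passes about (0, 120, 124) mm at 58 degrees, (0, 135, 115) at 44, (0, 143, 103) at 30, (0, 146, 86) at 16. It takes 2 to 6 N; past the dead centre (about 73 mm high) it holds itself shut
- spindle: the clamp's sprung spindle with its black rubber foot, 13 mm diameter; shut, the foot bears on the block's top at (0, 12, 42) mm in the nest frame with about 14 N. If the block is not home the clamp can still shut but traps it cocked. Origin on the arm's pivot, moving with the arm
- castor_c: bystander: a small dark cast furniture castor standing on its square plate, 46 x 40 x 60 mm, at the right edge of the table; origin at the centre of its underside
- knob_red: bystander: a red-brown wooden drawer knob, 54 mm across, 38 mm high, at the right edge of the table; origin at the centre of its underside
- wax_tin: bystander: a round green tin of wax, 85 mm diameter, 28 mm high, to the left beyond the clamp; origin at the centre of its underside

How it is judged:
On the way, in this order (a step that is already met when the one before it is completed fails the run):
1. the block is fully home and square in the pocket while the clamp is still open (arm turned less than 0.6 rad) (z of foot_block in the frame of nest between -0.0015 and 0.0015 m and x of foot_block in the frame of nest between -0.0025 and 0.0025 m and y of foot_block in the frame of nest between -0.0025 and 0.0025 m and angle between the z axis of foot_block and the z axis of nest, either way round below 0.05 rad and value of joint clamp_arm below 0.6 rad), for 0.2 s.
2. the clamp is shut: arm down and the handle past its dead centre (z of handle_grip in the frame of nest below 0.0655 m and value of joint clamp_arm above 1.6 rad), for 0.2 s.
At the end, for the whole second after the job is handed in: The block sits in the pocket: within 1.5 mm of the floor, 2.5 mm of the centre in x and y, 0.05 rad of square; the grip point is under 65.5 mm above the pocket floor and the arm beyond 1.6 rad; the rubber foot presses on the block with over 4 N; the block is at rest (all of step 2 and z of foot_block in the frame of nest between -0.0015 and 0.0015 m and x of foot_block in the frame of nest between -0.0025 and 0.0025 m and y of foot_block in the frame of nest between -0.0025 and 0.0025 m and angle between the z axis of foot_block and the z axis of nest, either way round below 0.05 rad and contact force between spindle and foot_block above 4 N and linear speed of foot_block below 0.01 m/s); the robot touches nothing.
It fails at once if the castor, the red knob or the wax tin is shifted by more than 15 mm (distance of any of castor_c, knob_red, wax_tin from where it was at the start of the episode above 0.015 m).
It also fails if it takes over 50 s, if anything falls off the work surface, if the arm or the gripper's body presses on something with over 40 N, if the wrist force passes 120 N, or if a joint passes its speed limit or range.

## Working session

There is one attempt and no reset: what is moved stays moved. The work goes in short steps, Python scripts to look and compute and a tool call to move; the robot and the scene stay as the last step left them, time stands still between calls to the robot, and variables do not carry over. Pictures are saved under pics/ and viewed, at most 10 in all, crops included, and the job is handed in when it is done.

Besides the shell and the picture viewer there is one more tool, called by a JSON object that holds its "op" and its "data". drive_tool: Moves the arm, as the interface text tells. Its arguments: {"type":"object","properties":{"deltas":{"type":"string"},"newtons":{"type":"number"}},"required":["deltas"]}

```bash
mkdir -p pics; ls; cat > h.py <<'E'
import numpy as np, cv2
from bench import ctrl
def cam(s):
    H=s["frame"].shape[0]; f=H/2/np.tan(np.radians(s["vertical_fov"])/2)
    return np.array([[f,0,s["cx"]],[0,f,s["cy"]],[0,0,1]]), np.array(s["extrinsics"])
def proj(s,P):
    K,E=cam(s); P=np.atleast_2d(P); q=(E[:3,:3]@P.T).T+E[:3,3]; q=q@K.T; return q[:,:2]/q[:,2:]
def ray(s,uv):
    K,E=cam(s); d=E[:3,:3].T@np.linalg.solve(K,[uv[0],uv[1],1]); return -E[:3,:3].T@E[:3,3], d/np.linalg.norm(d)
def tri(obs):
    A=0;b=0
    for s,uv in obs:
        o,d=ray(s,uv); M=np.eye(3)-np.outer(d,d); A=A+M; b=b+M@o
    return np.linalg.solve(A,b)
def onz(s,uv,z):
    o,d=ray(s,uv); return o+d*(z-o[2])/d[2]
E
python3 - <<'E'
from h import *
np.set_printoptions(precision=4,suppress=True)
S={n:ctrl.snapshot(n) for n in("scene","top")}
for n,s in S.items():
    cv2.imwrite(f"pics/{n}0.png",s["frame"]); print(n,s["vertical_fov"],ray(s,(s["cx"],s["cy"])))
for l in("foot_block","nest","pocket_mouth","plunger_nose","clamp_pivot","handle_grip","clamp_handle","spindle","castor_c","knob_red","wax_tin"):
    o=[]
    for n,s in S.items():
        r=ctrl.pinpoint(s,l)
        print(l,n,[(np.round(x["xy"],1),round(x["confidence"],2)) for x in r[:2]])
        if r:o.append((s,r[0]["xy"]))
    if len(o)==2: P=tri(o); print("   ",P,[np.round(proj(s,P)[0]-uv,1) for s,uv in o])
print(ctrl.read_state(),ctrl.hold_point_z)
E
```

```text
pics
scene 54.16446265379072 (array([ 0.0351, -0.601 ,  0.6376]), array([ 0.5149,  0.6783, -0.5241]))
top 43.998341840595984 (array([0.4083, 0.0728, 1.3493]), array([ 0.0943,  0.003 , -0.9955]))
foot_block scene [(array([265.3, 285. ]), 0.89)]
foot_block top [(array([360.5, 218.9]), 0.24)]
    [ 0.4483 -0.0966  0.0721] [array([26.2, -6.2]), array([-10.6,  20. ])]
nest scene [(array([309.2, 241.6]), 0.67)]
nest top [(array([308. , 182.8]), 0.76)]
    [0.5898 0.0049 0.0456] [array([ 0.5, -0.1]), array([-0.3,  0.4])]
pocket_mouth scene [(array([304.3, 229.7]), 0.91), (array([357.9, 280.9]), 0.66)]
pocket_mouth top [(array([312.4, 183.8]), 0.9), (array([288.3, 195.2]), 0.55)]
    [ 0.5763 -0.0001  0.0904] [array([ 3. , -0.5]), array([-1.7,  2.4])]
plunger_nose scene [(array([312.4, 228.5]), 0.63)]
plunger_nose top [(array([307.4, 181. ]), 0.76)]
    [0.5931 0.0053 0.0818] [array([-1.4,  0.2]), array([ 0.9, -1.1])]
clamp_pivot scene [(array([286.3, 219.5]), 0.9), (array([280.1, 220.8]), 0.63)]
clamp_pivot top [(array([288.1, 195.7]), 0.69)]
    [0.5535 0.054  0.1   ] [array([-0.9,  0.1]),
[... 894 characters left out ...]
ay([ 0.1, -0.1])]
wax_tin scene [(array([257.2, 204.4]), 0.8)]
wax_tin top [(array([197.2, 161.7]), 0.61), (array([306.7, 184.2]), 0.59)]
    [ 0.6464  0.2972 -0.0021] [array([ 2.6, -0.3]), array([-1.6,  2.6])]
{'time': 1.2, 'qpos': array([ 1.2076,  0.1304,  1.4882, -0.    ,  1.523 , -0.0855]), 'qd': array([ 0.0004,  0.0008,  0.0002,  0.0004, -0.0005,  0.0001]), 'effort': array([  0.0011, -55.9754, -49.2058,   0.077 ,   0.0226,  -0.    ]), 'tool_pos': array([0.1645, 0.577 , 0.2186]), 'tcp_rot': array([-0.    ,  0.1384,  0.9904, -0.    ]), 'contact_force': array([-0.6564,  0.7116,  0.4535]), 'moment': array([ 0.0358, -0.0036, -0.0294]), 'grasp_force': 0.0, 'width': 0.09287291461449784} 0.0188
```

```bash
python3 - <<'E'
import cv2
a=cv2.imread("pics/scene0.png")[150:360,160:440]; cv2.imwrite("pics/a.png",cv2.resize(a,None,fx=2.8,fy=2.8,interpolation=cv2.INTER_CUBIC))
a=cv2.imread("pics/top0.png")[130:290,180:400]; cv2.imwrite("pics/b.png",cv2.resize(a,None,fx=3.6,fy=3.6,interpolation=cv2.INTER_CUBIC))
E
```

```text
(no output)
```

View pics/a.png

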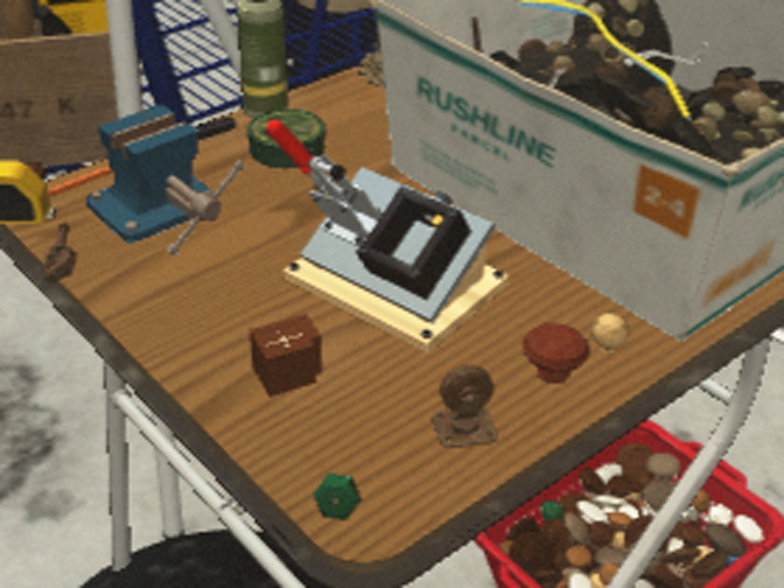

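View pics/b.png

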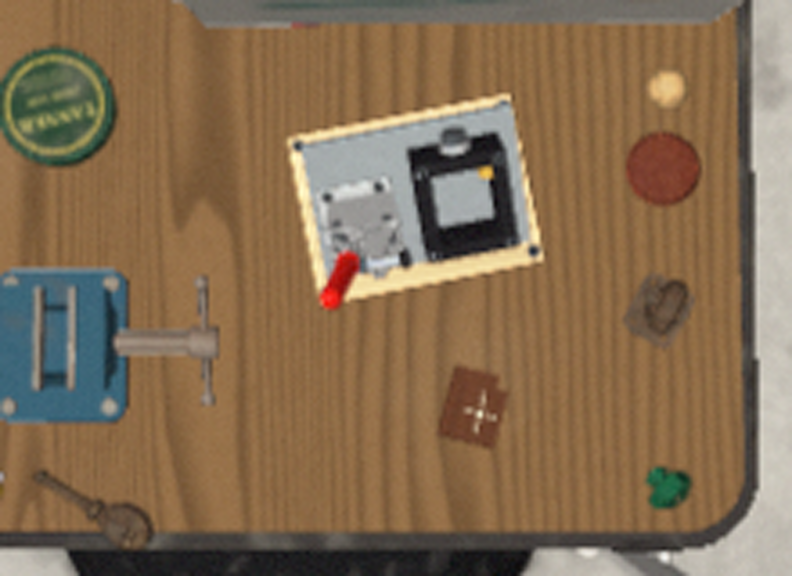

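The scene crop shows the block at about (285,350) and the fixture right-centre, with the red handle up. In the top crop the block is at (473,407), its notch to the upper right. The nest is yawed about +11°, its key at (487,172).

I'll move over the work first.

{"op": "drive_tool", "data": {"deltas": "-0.04 -0.04 -0.015 0 0;-0.04 -0.04 -0.015 0 0;-0.04 -0.04 -0.015 0 0;-0.04 -0.04 -0.015 0 0;-0.04 -0.04 -0.015 0 0;-0.04 -0.04 -0.015 0 0;-0.04 -0.04 -0.015 0 0;-0.04 -0.04 -0.015 0 0", "newtons": 10}}

```text
time: 2.2
tool_pos: [0.3851, 0.1798, 0.3394]
tcp_rot: [0.001, 0.138, 0.99, 0.0]
contact_force: [1.2, -0.2, -0.5]
width: 0.0929
grasp_force: 0.0
```

```bash
cat > fit.py <<'E'
# fit fixture yaw/pos from pinpoints, block from top mask; averaged
from h import *
from scipy.optimize import least_squares
np.set_printoptions(precision=4,suppress=True)
a=np.radians(30)
def Rn(y):
    c,s=np.cos(y),np.sin(y); Rz=np.array([[c,-s,0],[s,c,0],[0,0,1]])
    Ry=np.array([[np.cos(-a),0,np.sin(-a)],[0,1,0],[-np.sin(-a),0,np.cos(-a)]]); return Rz@Ry
if __name__=="__main__":
    L={"nest":(0,0,0),"pocket_mouth":(0,0,.036),"clamp_pivot":(0,.056,.054),"handle_grip":(0,.101,.129),"spindle":(0,.056,.054)}
    obs=[]
    for k in range(2):
        for n in("scene","top"):
            s=ctrl.snapshot(n); cv2.imwrite(f"pics/{n}1.png",s["frame"])
            for l,p in L.items():
                r=ctrl.pinpoint(s,l)
                if r: obs.append((s,np.array(p),np.array(r[0]["xy"]),l))
            m=ctrl.regions_of(s,"foot_block")
            if m:
                px=m[0]["pixels"].astype(np.uint8); c=cv2.findContours(px,0,2)[0]; c=max(c,key=cv2.contourArea)
                print(n,m[0]["confidence"],m[0]["bbox"],cv2.minAreaRect(c),px.sum(),ctrl.pinpoint(s,"foot_block")[:1])
    f=lambda v:np.concatenate([proj(s,v[:3]+Rn(v[3])@p)[0]-uv for s,p,uv,l in obs])
    r=least_squares(f,[.59,0,.046,.19],loss="soft_l1"); print(r.x,np.degrees(r.x[3]))
    for o,e in zip(obs,f(r.x).reshape(-1,2)): print(o[3],e.round(1))
    st=ctrl.read_state(); print(st["time"],st["tool_pos"],st["tcp_rot"],st["qpos"])
E
python3 fit.py
```

```text
scene 0.68 [248.7, 263.8, 274.5, 289.9] ((262.1764831542969, 276.7059326171875), (24.73863410949707, 26.19384765625), 75.96376037597656) 575 [{'xy': [263.9, 286.8], 'confidence': 0.63}]
top 0.51 [302.8, 232.9, 321.4, 254.0] ((311.0000305175781, 243.00001525878906), (16.00735092163086, 20.372989654541016), 14.03624439239502) 300 [{'xy': [310.7, 243.7], 'confidence': 0.57}]
scene 0.87 [251.4, 262.8, 269.5, 290.9] ((262.0, 276.0), (24.033308029174805, 25.298221588134766), 71.56504821777344) 531 [{'xy': [262.7, 285.8], 'confidence': 0.84}]
top 0.69 [305.7, 233.3, 322.5, 255.1] ((311.5294494628906, 242.8823699951172), (16.97749137878418, 20.858062744140625), 14.03624439239502) 336 [{'xy': [313.5, 243.3], 'confidence': 0.66}]
[0.5899 0.0058 0.0502 0.1616] 9.260865145256748
nest [ 1.  -0.3]
pocket_mouth [1.  2.2]
clamp_pivot [1.3 3.5]
handle_grip [ 0.5 -1.6]
spindle [ 2.9 -1.1]
nest [-53.8 -34.2]
pocket_mouth [-2.   0.7]
clamp_pivot [ 0.3 -1.1]
handle_grip [-1.1  1.7]
spindle [-74.3 -18.7]
nest [-2.6 -2.2]
pocket_mouth [-0.6  4.4]
clamp_pivot [-0.1  3. ]
handle_grip [ 0.2 -0.8]
spindle [ 0.3 -1.2]
nest [0.6 2.2]
pocket_mouth [-2.  1.]
clamp_pivot [1.5 0.2]
handle_grip [1.2 3.3]
spindle [0.9 0.6]
3.8 [0.3845 0.1815 0.3386] [-0.      0.1385  0.9904  0.    ] [ 0.3204 -0.3662  1.7301  0.      1.7776 -0.9726]
```

{"op": "drive_tool", "data": {"deltas": "-0.04 -0.01 -0.0625 0 0;-0.04 -0.01 -0.0625 0 0;-0.04 -0.01 -0.0625 0 0;-0.04 0 -0.0625 0 0;-0.04 0 -0.0625 0 0;-0.04 0 -0.0625 0 0;-0.04 0 -0.0625 0 0;-0.04 0 -0.0625 0 0"}}

```text
time: 4.8
tool_pos: [0.576, 0.0899, 0.6686]
tcp_rot: [0.014, 0.138, 0.99, 0.005]
contact_force: [35.6, 4.0, 64.6]
width: 0.0928
grasp_force: 0.0
```

```bash
python3 -c "
from h import *
s=ctrl.read_state();print(s['qpos'],s['tool_pos'],s['tcp_rot'])"
```

```text
[ 0.06484245  0.58399428  0.02180952  0.00549853  2.50557117 -1.22407315] [0.57604743 0.089948   0.66858826] [0.01446262 0.13824372 0.99028171 0.00465282]
```

{"op": "drive_tool", "data": {"deltas": "-0.02 0 0 0 0;-0.02 0 0 0 0;-0.02 0 0 0 0;-0.02 0 0 0 0"}}

```text
time: 5.3
tool_pos: [0.6265, 0.0646, 0.6415]
tcp_rot: [0.031, 0.138, 0.99, 0.009]
contact_force: [-0.0, 0.6, -0.4]
width: 0.0927
grasp_force: 0.0
```

```bash
python3 -c "
from h import *
s=ctrl.read_state();print(s['qpos'],s['tool_pos'],s['tcp_rot'])"
```

```text
[ 0.01668203  0.6308926   0.02241918  0.01193547  2.42330736 -1.267181  ] [0.62650438 0.0646246  0.64149847] [0.03146217 0.13832598 0.98984679 0.00891043]
```

{"op": "drive_tool", "data": {"deltas": "0 0 0.04 0 0;0 0 0.04 0 0;0 0 0.04 0 0;0 0 0 0 0;0 0 0 0 0"}}

```text
time: 5.92
tool_pos: [0.6354, 0.0658, 0.5432]
tcp_rot: [0.032, 0.138, 0.99, 0.009]
contact_force: [-0.2, -0.2, 1.1]
width: 0.093
grasp_force: 0.0
```

```bash
python3 -c "
from h import *
s=ctrl.read_state();print(s['qpos'],s['tool_pos'],s['tcp_rot'])"
```

```text
[ 0.01836912  0.31486528  0.67782757  0.00896269  2.08244032 -1.26988204] [0.63539714 0.0658319  0.54324968] [0.03219162 0.13842441 0.98980817 0.00906499]
```

```bash
cat > sil.py <<'E'
from fit import *
from scipy.optimize import minimize
S={n:ctrl.snapshot(n) for n in("scene","top")}
I={n:cv2.imread(f"pics/{n}0.png") for n in S}
U=8
def hull(s,P,win):
    uv=(proj(s,P)-np.array(win[:2])+.5)*U; m=np.zeros(((win[3]-win[1])*U,(win[2]-win[0])*U),np.uint8)
    cv2.fillConvexPoly(m,cv2.convexHull(uv.astype(np.float32)).round().astype(np.int32),1)
    return cv2.resize(m.astype(np.float32),None,fx=1/U,fy=1/U,interpolation=cv2.INTER_AREA)
def box(x0,x1,y0,y1,z0,z1): return np.array([[x,y,z] for x in(x0,x1) for y in(y0,y1) for z in(z0,z1)])
# block
W={"scene":(235,245,290,305),"top":(290,220,335,265)}
M={}
for n,w in W.items():
    c=I[n][w[1]:w[3],w[0]:w[2]].astype(float); hsv=cv2.cvtColor(c.astype(np.uint8),cv2.COLOR_BGR2HSV)
    M[n]=(c[...,2]<135)&(c[...,2]-c[...,1]>22)&(hsv[...,1]>80)
    k=cv2.findContours(M[n].astype(np.uint8),0,2)[0]; k=max(k,key=cv2.contourArea); z=np.zeros(M[n].shape,np.uint8); cv2.drawContours(z,[k],-1,1,-1); M[n]=z.astype(float)
    print(n,M[n].sum())
    cv2.imwrite(f"pics/m_{n}.png",cv2.resize(np.hstack([c.astype(np.uint8),cv2.cvtColor((z*255).astype(np.uint8),8)]),None,fx=6,fy=6))
bx=np.vstack([box(-.025,.016,-.02,.02,0,.042),box(-.025,.025,-.011,.02,0,.042)])
def Rz(y): return np.array([[np.cos(y),-np.sin(y),0],[np.sin(y),np.cos(y),0],[0,0,1]])
def cost(v,names=("scene","top")):
    e=0
    for n in names: 
        e+=np.abs(hull(S[n],np.array([v[0]/10,v[1]/10,0])+bx@Rz(v[2]).T,W[n])-M[n]).sum()
    return e
for names in (("scene",),("top",),("scene","top")):
    r=min((minimize(cost,[4.2,-.02,y],args=(names,),method="Nelder-Mead",options=dict(initial_simplex=[[4.2,-.02,y],[4.3,-.02,y],[4.2,.1,y],[4.2,-.02,y+.1]])) for y in(-.15,-.25)),key=lambda r:r.fun)
    print(names,r.x[:2]/10,np.degrees(r.x[2]),r.fun)
E
python3 sil.py; python3 - <<'E'
import cv2,numpy as np
a=cv2.imread("pics/scene0.png")[205:262,282:345];b=cv2.imread("pics/top0.png")[155:212,258:335]
f=lambda x:cv2.resize(x,(int(x.shape[1]*6),int(x.shape[0]*6)),interpolation=cv2.INTER_NEAREST)[:342]
cv2.imwrite("pics/c.png",cv2.resize(np.hstack([f(a),f(b)]),(800,326)))
E
```

```text
scene 819.0
top 526.0
('scene',) [ 0.4396 -0.0023] -9.70118209259863 231.40625
('top',) [ 0.4395 -0.0035] -12.751948114698045 202.15625
('scene', 'top') [ 0.4398 -0.0022] -10.152502232012452 437.359375
```

View pics/c.png

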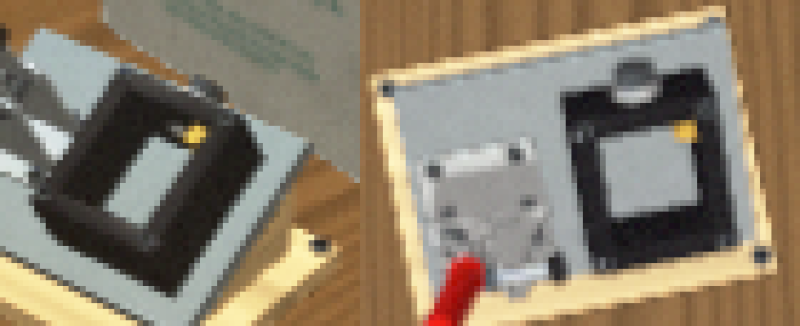

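The crop shows the pocket, with the gold key at crop (195,133) in the scene view and (685,130) in the top view. The outer wall corners in the top view are (560,95), (700,68), (738,240) and (590,270). I'll fit the block and pocket silhouettes with tighter masks.

```bash
python3 - <<'E'
s=open('sil.py').read()
s=s.replace("M[n]=(c[...,2]<135)&(c[...,2]-c[...,1]>22)&(hsv[...,1]>80)","M[n]=(c[...,2]<118)&(c[...,1]<72)")
s+='''
# pocket
WN={"scene":(280,200,345,262),"top":(293,160,335,207)}
MN={}
for n,w in WN.items():
    c=I[n][w[1]:w[3],w[0]:w[2]]; d=((c.max(2)<75)).astype(np.uint8); d=cv2.morphologyEx(d,cv2.MORPH_OPEN,np.ones((3,3),np.uint8))
    k=cv2.findContours(d,0,2)[0]; k=max(k,key=cv2.contourArea); z=np.zeros(d.shape,np.uint8); cv2.fillConvexPoly(z,cv2.convexHull(k),1); MN[n]=z.astype(float)
    cv2.imwrite(f"pics/n_{n}.png",cv2.resize(np.hstack([c,cv2.cvtColor(z*200,8)]),None,fx=6,fy=6,interpolation=0))
pk=box(-.037,.037,-.032,.032,0,.036)
def cn(v,names=("scene","top")):
    return sum(np.abs(hull(S[n],v[:3]/10+pk@Rn(v[3]).T,WN[n])-MN[n]).sum() for n in names)
x0=np.array([5.9,.05,.5,.19]); sx=np.vstack([x0]+[x0+d for d in np.diag([.1,.1,.1,.08])])
for names in(("scene","top"),("top",),("scene",)):
    r=minimize(cn,x0,args=(names,),method="Nelder-Mead",options=dict(initial_simplex=sx)); print(names,r.x[:3]/10,np.degrees(r.x[3]),r.fun,[m.sum() for m in MN.values()])
'''
open('sil.py','w').write(s)
E
python3 sil.py; python3 - <<'E'
import cv2,numpy as np
L=[cv2.imread(f"pics/{k}.png") for k in("m_scene","m_top","n_scene","n_top")]
L=[cv2.resize(x,(395,int(x.shape[0]*395/x.shape[1])))[:290] for x in L]
L=[np.vstack([x,np.zeros((290-x.shape[0],395,3),np.uint8)]) for x in L]
cv2.imwrite("pics/d.png",np.vstack([np.hstack(L[:2]),np.hstack(L[2:])]))
E
```

```text
scene 569.0
top 281.0
('scene',) [ 0.4391 -0.0033] -15.18678636354397 41.84375
('top',) [ 0.4398 -0.0037] -16.39097223572237 49.640625
('scene', 'top') [ 0.4397 -0.0027] -14.381288141789643 92.09375
('scene', 'top') [0.5927 0.0078 0.0493] 11.916736851240264 129.65625 [np.float64(965.0), np.float64(842.0)]
('top',) [0.5975 0.0054 0.021 ] 11.070814804514093 38.796875 [np.float64(965.0), np.float64(842.0)]
('scene',) [0.5942 0.0115 0.0459] 11.944834206426613 52.375 [np.float64(965.0), np.float64(842.0)]
```

View pics/d.png

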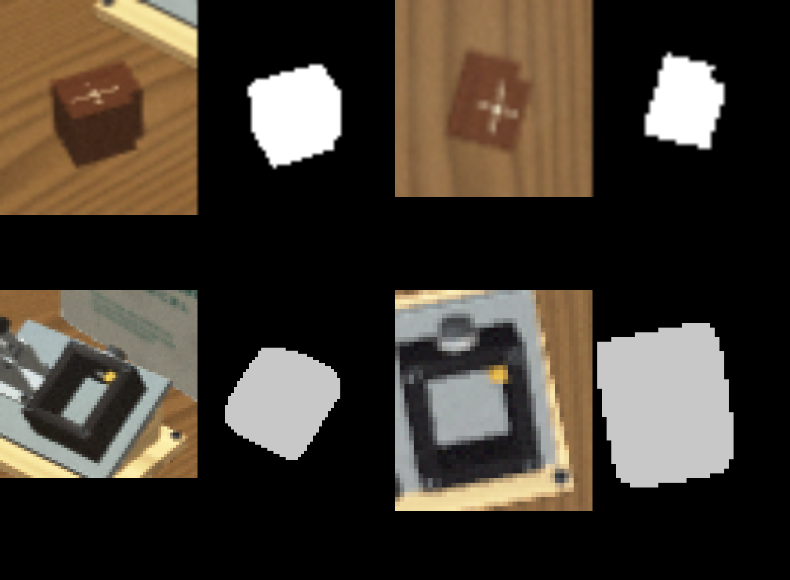

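The masks match, giving the block at (0.4395, -0.003), yaw about -14°, and the nest at about (0.591, 0.006, 0.048), yaw about 11°. Next I'll spin to line up with the block.

{"op": "drive_tool", "data": {"deltas": "0 0 0.01 9.8 0;0.02 0 0.03 9.8 0;0.02 -0.02 0.03 9.8 0;0 -0.03 0.03 9.8 0;0 -0.03 0.03 9.8 0;0 -0.03 0.03 9.8 0;0 -0.03 0.03 9.8 0;0 -0.03 0.03 9.8 0"}}

```text
time: 7.12
tool_pos: [0.4716, 0.0096, 0.3097]
tcp_rot: [0.019, 0.735, 0.677, 0.027]
contact_force: [-0.7, -0.7, -0.1]
width: 0.0929
grasp_force: 0.0
```

```bash
cat > go.py <<'E'
import sys
from fit import *
from scipy.spatial.transform import Rotation as Ro
def tool():
    s=ctrl.read_state(); q=s["tcp_rot"]; return s,Ro.from_quat([q[1],q[2],q[3],q[0]]).as_matrix()
if __name__=="__main__":
    s,R=tool(); t=np.array(list(map(float,sys.argv[1:4])))
    print("t",s["time"],"q",s["qpos"],"pos",s["tool_pos"]); print("z az,tilt",np.degrees(np.arctan2(R[1,2],R[0,2])),np.degrees(np.arccos(-R[2,2])),"y az",np.degrees(np.arctan2(R[1,1],R[0,1])),"ydir",R[:,1])
    print("tool delta",R.T@(t-s["tool_pos"]),"F",s["contact_force"],"w",s["width"],s["grasp_force"])
E
python3 go.py .4395 -.003 .1
```

```text
t 7.125 q [-0.1003 -0.3088  1.7388  0.0149  1.6482 -0.0171] pos [0.4716 0.0096 0.3097]
z az,tilt 7.490134808444712 3.7247321051022984 y az -4.700588763549656 ydir [ 0.9946 -0.0818  0.0635]
tool delta [-0.0181 -0.0442  0.2071] F [-0.7395 -0.677  -0.1103] w 0.09292965982342413 0.0
```

{"op": "drive_tool", "data": {"deltas": "-0.006 -0.015 0.05 0 0;-0.006 -0.015 0.05 0 0;-0.006 -0.014 0.05 0 0;0 0 0.04 9.3 0;0 0 0 0 0"}}

```text
time: 7.75
tool_pos: [0.4366, -0.0026, 0.1147]
tcp_rot: [0.014, 0.785, 0.618, 0.025]
contact_force: [-0.8, -0.3, -0.2]
width: 0.0935
grasp_force: 0.0
```

```bash
python3 go.py .4395 -.003 .031
```

```text
t 7.75 q [-0.1386 -0.3201  2.1034  0.0179  1.3028  0.0943] pos [ 0.4366 -0.0026  0.1147]
z az,tilt 9.36913588755607 3.329802445786286 y az -13.622612729028097 ydir [ 0.9705 -0.2352  0.0535]
tool delta [-0.0016 -0.0015  0.0837] F [-0.804  -0.3011 -0.215 ] w 0.09350247424302806 0.0
```

{"op": "drive_tool", "data": {"deltas": "-0.001 -0.001 0.03 0 0;-0.001 -0.001 0.03 0 0;0 0 0.023 0 0;0 0 0 0 0.3;0 0 0 0 0.6;0 0 0 0 1;0 0 0 0 1;0 0 0 0 1", "newtons": 25}}

```text
time: 8.75
tool_pos: [0.4408, -0.0035, 0.0337]
tcp_rot: [0.016, 0.786, 0.618, 0.027]
contact_force: [-1.1, 1.0, 4.8]
width: 0.05
grasp_force: 25.0
```

```bash
python3 go.py .4395 -.003 .031
```

```text
t 8.75 q [-0.1393 -0.1992  2.1643  0.0193  1.1162  0.0902] pos [ 0.4408 -0.0035  0.0337]
z az,tilt 8.06341938799172 3.5955696584645374 y az -13.646639237819471 ydir [ 0.9701 -0.2355  0.0583]
tool delta [ 0.0001 -0.0015  0.0026] F [-1.0895  1.0105  4.7984] w 0.05002960973626458 24.99416433854094
```

{"op": "drive_tool", "data": {"deltas": "0 0 -0.03 0 1;0 0 -0.05 0 1;0 0 -0.05 0 1;0.02 0.01 -0.05 -5 1;0.03 0.02 -0.05 -5 1;0.03 0.02 -0.05 -5 1;0.03 0.02 -0.05 -5 1;0.03 0.02 -0.05 -5 1"}}

```text
time: 9.75
tool_pos: [0.5134, 0.129, 0.4209]
tcp_rot: [0.021, 0.632, 0.774, 0.023]
contact_force: [0.8, -0.6, 0.1]
width: 0.0498
grasp_force: 24.9
```

{"op": "drive_tool", "data": {"deltas": "0 0.05 -0.04 0 1;0 0.05 -0.04 0 1;0 0.05 -0.04 0 1;0 0.05 -0.04 0 1;0 0.05 -0.03 0 1;0 0.05 0 0 1;0 0.05 0 0 1;0 0.05 0 0 1"}}

```text
time: 10.75
tool_pos: [0.7593, 0.1748, 0.521]
tcp_rot: [0.047, 0.632, 0.772, 0.057]
contact_force: [0.1, -0.5, 0.6]
width: 0.0494
grasp_force: 24.9
```

```bash
python3 go.py .59 .006 .2
```

```text
t 10.75 q [ 0.1579  0.8155  0.0251  0.0065  2.1541 -0.037 ] pos [0.7593 0.1748 0.521 ]
z az,tilt 11.17416299987952 8.422764032382634 y az 11.396572588094838 ydir [0.9697 0.1955 0.1465]
tool delta [-0.1318 -0.2442  0.2884] F [ 0.0755 -0.4693  0.6482] w 0.04942112105640864 24.87972701718661
```

{"op": "drive_tool", "data": {"deltas": "0 0.06 0 0 1;0 0.06 0 0 1;0 0.06 0 0 1;0 0.06 0 0 1;0 0.06 0 0 1;0 0.06 0 0 1"}}

```text
time: 11.5
tool_pos: [0.9012, 0.1985, 0.467]
tcp_rot: [0.121, 0.621, 0.759, 0.151]
contact_force: [0.4, 0.5, -0.8]
width: 0.0494
grasp_force: 24.9
```

```bash
python3 go.py .59 .006 .2
```

```text
t 11.5 q [ 0.1523  0.9201  0.0241  0.0225  1.8092 -0.0373] pos [0.9012 0.1985 0.467 ]
z az,tilt 12.039030285084442 22.268676611136314 y az 11.364661225476949 ydir [0.9073 0.1824 0.3789]
tool delta [-0.1279 -0.4186  0.1165] F [ 0.4017  0.5235 -0.8428] w 0.04940068226140769 24.881508167013067
```

{"op": "drive_tool", "data": {"deltas": "0 0.06 0 0 1;0 0.05 0 0 1;0 0 0 0 1"}}

```text
time: 11.88
tool_pos: [0.9343, 0.2039, 0.4685]
tcp_rot: [0.144, 0.616, 0.753, 0.181]
contact_force: [-0.8, 0.3, -1.2]
width: 0.0497
grasp_force: 24.9
```

```bash
python3 go.py .59 .006 .2
```

```text
t 11.875 q [ 0.1505  0.9337  0.0242  0.0275  1.7178 -0.0382] pos [0.9343 0.2039 0.4685]
z az,tilt 12.089968979678714 26.735812816939234 y az 11.335518333290151 ydir [0.8757 0.1755 0.4498]
tool delta [-0.1268 -0.457   0.0697] F [-0.7633  0.3331 -1.2042] w 0.04972043093293796 24.883135646251162
```

{"op": "drive_tool", "data": {"deltas": "0 0.04 0 0 1;0 0.038 0 0 1;0 0 0 0 1"}}

```text
time: 12.25
tool_pos: [0.9554, 0.2073, 0.4773]
tcp_rot: [0.163, 0.611, 0.747, 0.204]
contact_force: [0.5, -0.1, -1.4]
width: 0.0498
grasp_force: 24.9
```

```bash
python3 go.py .59 .006 .2
```

```text
t 12.25 q [ 0.1493  0.9369  0.0234  0.0312  1.6552 -0.039 ] pos [0.9554 0.2073 0.4773]
z az,tilt 12.092936757694686 30.193614909838118 y az 11.311423469670345 ydir [0.8476 0.1695 0.5029]
tool delta [-0.126  -0.4833  0.0388] F [ 0.5224 -0.0765 -1.3849] w 0.04977431453788236 24.883697289320708
```

```bash
python3 go.py .4833 -.0155 .238
```

```text
t 12.25 q [ 0.1493  0.9369  0.0234  0.0312  1.6552 -0.039 ] pos [0.9554 0.2073 0.4773]
z az,tilt 12.092936757694686 30.193614909838118 y az 11.311423469670345 ydir [0.8476 0.1695 0.5029]
tool delta [-0.1255 -0.5582 -0.0488] F [ 0.5224 -0.0765 -1.3849] w 0.04977431453788236 24.883697289320708
```

{"op": "drive_tool", "data": {"deltas": "-0.01 -0.05 -0.02 0 1;-0.016 -0.056 -0.02 0 1;-0.016 -0.056 -0.01 0 1;-0.016 -0.056 0 0 1;-0.016 -0.056 0 0 1;-0.016 -0.056 0 0 1;-0.016 -0.056 0 0 1;-0.016 -0.056 0 0 1"}}

```text
time: 13.25
tool_pos: [0.6569, 0.0387, 0.3239]
tcp_rot: [0.163, 0.611, 0.748, 0.203]
contact_force: [-0.3, -0.4, -0.0]
width: 0.0497
grasp_force: 24.9
```

{"op": "drive_tool", "data": {"deltas": "-0.003 -0.055 0 0 1;0 -0.056 0 0 1;0 0 0 0 1"}}

```text
time: 13.62
tool_pos: [0.5601, 0.0174, 0.2623]
tcp_rot: [0.159, 0.612, 0.748, 0.201]
contact_force: [0.2, 0.7, -0.5]
width: 0.0499
grasp_force: 24.9
```

```bash
python3 go.py .5298 -.0062 .156; python3 - <<'E'
from h import *
for n in("scene","top"): s=ctrl.snapshot(n); cv2.imwrite(f"pics/{n}2.png",s["frame"])
a=cv2.imread("pics/scene2.png")[130:290,200:400]; b=cv2.imread("pics/top2.png")[140:300,230:360]
cv2.imwrite("pics/e.png",cv2.resize(np.hstack([a,b]),(792,384),interpolation=cv2.INTER_CUBIC))
E
```

```text
t 13.625 q [-0.1961 -0.5094  2.0596  0.2224  1.1195 -0.4443] pos [0.5601 0.0174 0.2623]
z az,tilt 12.378999188337689 29.708373571292995 y az 11.264329824520397 ydir [0.8519 0.1697 0.4955]
tool delta [-0.0179 -0.0824  0.0752] F [ 0.2234  0.7442 -0.485 ] w 0.04990498916280136 24.883235961198125
```

View pics/e.png

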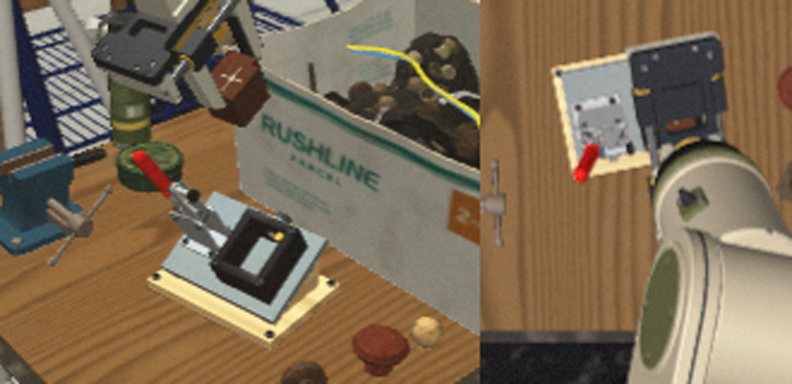

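The scene crop shows the block at (232,80), held tilted about 30°, with the pocket clear at (262,250). I'll approach along the nest axis.

{"op": "drive_tool", "data": {"deltas": "-0.009 -0.042 0 0 1;-0.009 -0.04 0 0 1;0 0 0.04 0 1;0 0 0.035 0 1;0 0 0 0 1"}}

```text
time: 14.35
tool_pos: [0.5367, -0.0059, 0.1618]
tcp_rot: [0.161, 0.611, 0.748, 0.203]
contact_force: [-0.4, -0.0, -1.1]
width: 0.0498
grasp_force: 24.9
```

```bash
cat > ov.py <<'E'
import sys
from go import *
tag=sys.argv[1]; N=np.array([.591,.006,.048]); y=np.radians(11.3)
s,R=tool(); sh=ctrl.snapshot("scene"); im=cv2.resize(sh["frame"],None,fx=4,fy=4,interpolation=cv2.INTER_CUBIC)
def draw(P,col):
    q=np.round((proj(sh,P)+.5)*4).astype(np.int32); cv2.polylines(im,[q],True,col,1,cv2.LINE_AA)
rect=lambda a,b,c,d,z:np.array([[a,c,z],[b,c,z],[b,d,z],[a,d,z]])
for z in(.036,0): draw(N+rect(-.026,.026,-.021,.021,z)@Rn(y).T,(0,255,255))
draw(N+rect(-.037,.037,-.032,.032,.036)@Rn(y).T,(0,255,0))
T=np.column_stack([R[:,1],R[:,0],-R[:,2]])  # block axes
B=s["tool_pos"]+T@np.array([0,0,-.0324])
for z in(0,.042): draw(B+np.array([[-.025,-.02,z],[.016,-.02,z],[.016,-.011,z],[.025,-.011,z],[.025,.02,z],[-.025,.02,z]])@T.T,(255,0,255))
u,v=(proj(sh,N+Rn(y)@[0,0,.06])[0]*4).astype(int); cv2.imwrite(f"pics/{tag}.png",cv2.resize(im[v-200:v+200,u-260:u+260],(780,600)))
print("block in nest",Rn(y).T@(B-N),"rot err deg",np.degrees(Ro.from_matrix(Rn(y).T@T).as_rotvec()),s["time"],s["contact_force"])
E
python3 ov.py f
```

```text
block in nest [ 0.0088 -0.0007  0.0939] rot err deg [ 0.5056 -0.0407  0.114 ] 14.35 [-0.4219 -0.0378 -1.1436]
```

View pics/f.png

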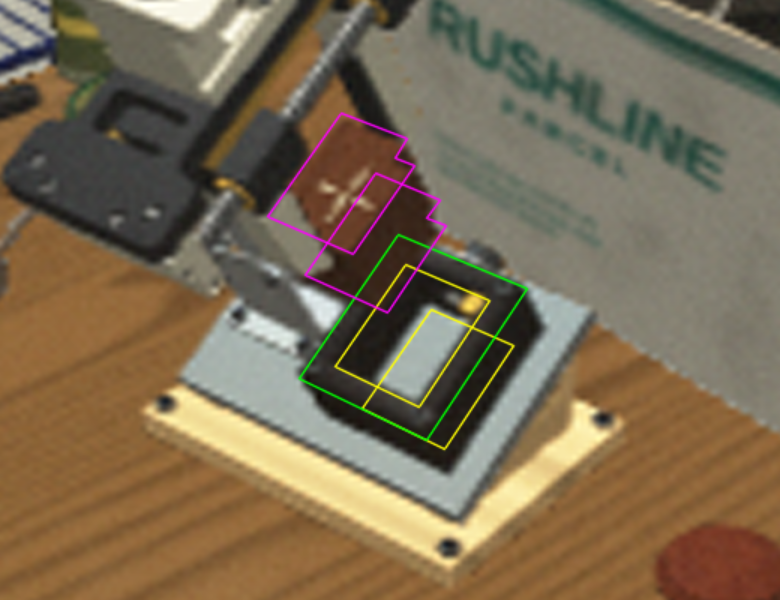

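```bash
python3 - <<'E'
from go import *
N=np.array([.591,.006,.048]); y=np.radians(11.3)
sh=ctrl.snapshot("scene"); tp=ctrl.snapshot("top")
for s,f in((sh,sh["frame"]),(sh,cv2.imread("pics/scene0.png")),(tp,cv2.imread("pics/top0.png"))):
    p=proj(s,N+Rn(y)@[.0216,-.0166,.033])[0]
    u,v=p.round().astype(int); c=f[v-7:v+8,u-7:u+8].astype(float)
    w=np.clip(c[...,2]-c[...,0]-60,0,None); g=np.mgrid[v-7:v+8,u-7:u+8]
    print("pred key",p,"seen",(w*g[1]).sum()/w.sum(),(w*g[0]).sum()/w.sum(),"area",(w>20).sum())
    dx=[proj(s,N+Rn(y)@(np.array([.0216,-.0166,.033])+d))[0]-p for d in np.eye(3)*.001]; print(np.array(dx))
E
```

```text
pred key [316.302  229.0342] seen 315.6760772659733 228.05200594353641 area 10
[[ 0.2222 -0.3319]
 [-0.3393 -0.1487]
 [-0.1142 -0.2103]]
pred key [316.302  229.0342] seen 315.6671641791045 228.0402985074627 area 10
[[ 0.2222 -0.3319]
 [-0.3393 -0.1487]
 [-0.1142 -0.2103]]
pred key [314.5612 178.1957] seen 314.60358056265983 177.46547314578004 area 13
[[-0.0578 -0.3735]
 [-0.3998  0.0788]
 [ 0.0639  0.1462]]
```

```bash
python3 - <<'E'
from go import *
s,R=tool(); T=np.column_stack([R[:,1],R[:,0],-R[:,2]]); sh=ctrl.snapshot("scene"); f=sh["frame"]
P=s["tool_pos"]+T@np.array([0,0,.0096]); p=proj(sh,P)[0]; u,v=p.round().astype(int)
for r in (5,6):
    c=f[v-r:v+r+1,u-r:u+r+1].astype(float).min(2); g=np.mgrid[v-r:v+r+1,u-r:u+r+1]
    w=np.clip(c-np.median(c)-25,0,None); print(p,(w*g[1]).sum()/w.sum(),(w*g[0]).sum()/w.sum())
print(c.astype(int))
E
```

```text
[295.2568 206.4537] 295.6125874125874 208.22517482517483
[295.2568 206.4537] 295.29900744416875 208.65136476426798
[[ 53  53  50  43  41  40  41  41  38  47  38  42  41]
 [ 44  49  42  39  37  39  35  39  41  43  43  41  43]
 [ 41  47  39  39  38  44  43  41  41  41  37  40  37]
 [ 47  39  38  40  31  42  43  39  40  42  40  39  39]
 [ 37  39  40  38  41  38  44  40  40  59  89  40  44]
 [ 42  41  37  42  44  47  40  40  61  97  87  41  42]
 [ 42  42  46  42  46  38  41  56 101 104  40  39  35]
 [ 38  55  96  82  46  41  40  62  86  42  46  40  45]
 [ 40  42  56 115 147  90  66  87  41  45  41  42  37]
 [ 36  41  42  42  41  82 145  85  45  48  44  38  40]
 [ 39  42  38  42  53  93  85  56 113 148  84  40  39]
 [ 44  41  43  46  63  88  38  42  45  58  85  41  35]
 [ 43  38  38  82 143  41  37  46  41  39  43  38  28]]
```

{"op": "drive_tool", "data": {"deltas": "0.001 -0.007 0.016 0 1;0 0 0.016 0 1;0 0 0.016 0 1;0 0 0.003 0 1;0 0 0.003 0 1;0 0 0.003 0 1;0 0 0 0 1"}}

```text
time: 15.42
tool_pos: [0.5581, -0.0006, 0.1099]
tcp_rot: [0.162, 0.611, 0.748, 0.203]
contact_force: [-0.6, -0.1, 0.5]
width: 0.0499
grasp_force: 24.9
```

```bash
python3 ov.py g
```

```text
block in nest [0.002  0.0002 0.038 ] rot err deg [ 0.4197 -0.1738  0.0938] 15.425 [-0.5809 -0.0684  0.5225]
```

View pics/g.png

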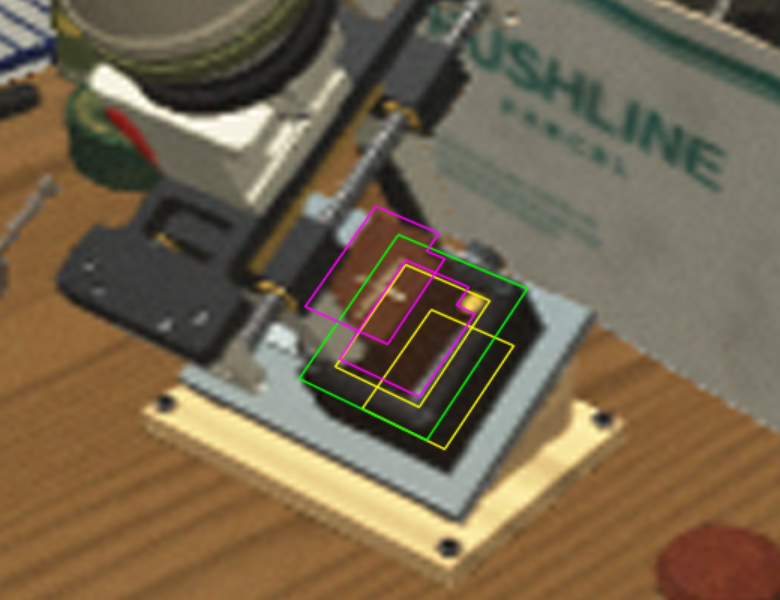

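The block's underside is centred over the mouth, its notch at the gold key near (470,303). The force is near zero, so I'll go in gently.

{"op": "drive_tool", "data": {"deltas": "0 0 0.003 0 1;0 0 0.003 0 1;0 0 0.003 0 1;0 0 0 0 1"}}

```text
time: 15.98
tool_pos: [0.5636, 0.0006, 0.1031]
tcp_rot: [0.163, 0.611, 0.748, 0.204]
contact_force: [4.3, 3.6, 2.1]
width: 0.0496
grasp_force: 24.8
```

```bash
cat > nf.py <<'E'
from go import *
N=np.array([.591,.006,.048]); y=np.radians(11.3); s,R=tool(); A=Rn(y)
T=np.column_stack([R[:,1],R[:,0],-R[:,2]])
print("t",s["time"],"tcp in nest mm",1e3*A.T@(s["tool_pos"]-N),"F nest",A.T@s["contact_force"],"M nest",A.T@s["moment"],"rot",np.degrees(Ro.from_matrix(A.T@T).as_rotvec()),"w",s["width"],s["grasp_force"])
E
python3 nf.py
```

```text
t 15.975 tcp in nest mm [ 3.3592  0.1103 61.6419] F nest [ 5.3087  2.6476 -0.6875] M nest [ 0.5374 -0.9365  0.1387] rot [ 0.4107 -0.3069  0.1008] w 0.04957964544244475 24.76164937019348
```

{"op": "drive_tool", "data": {"deltas": "0.001 0.0015 0 0 1;0 0 0.003 0 1;0 0 0.003 0 1;0 0 0 0 1"}}

```text
time: 16.48
tool_pos: [0.5668, 0.0021, 0.0974]
tcp_rot: [0.163, 0.611, 0.748, 0.203]
contact_force: [6.1, 0.5, -0.3]
width: 0.0496
grasp_force: 24.7
```

```bash
python3 nf.py
```

```text
t 16.475 tcp in nest mm [ 3.47    0.9144 55.0881] F nest [ 5.0898 -0.6476 -3.2724] M nest [-0.2704 -0.7729  0.0803] rot [ 0.4014 -0.1839  0.0823] w 0.04959117929170576 24.720768928527832
```

{"op": "drive_tool", "data": {"deltas": "0 0.001 0.002 0 1;0 0 0.002 0 1;0 0 0.002 0 1;0 0 0 0 1"}}

```text
time: 16.98
tool_pos: [0.5698, 0.0032, 0.0921]
tcp_rot: [0.162, 0.611, 0.748, 0.203]
contact_force: [1.1, 0.1, -1.5]
width: 0.0498
grasp_force: 24.8
```

```bash
python3 nf.py
```

```text
t 16.975 tcp in nest mm [ 3.603   1.3794 48.832 ] F nest [ 0.2325 -0.1506 -1.8253] M nest [-0.1358  0.0985  0.092 ] rot [ 0.4448 -0.1018  0.0806] w 0.04978718577473104 24.84958916902542
```

{"op": "drive_tool", "data": {"deltas": "0 0 0.002 0 1;0 0 0.002 0 1;0 0 0.001 0 1;0 0 0 0 1"}}

```text
time: 17.48
tool_pos: [0.5723, 0.0037, 0.0879]
tcp_rot: [0.162, 0.611, 0.748, 0.203]
contact_force: [-0.3, 0.0, -1.6]
width: 0.0499
grasp_force: 24.9
```

```bash
python3 nf.py
```

```text
t 17.475 tcp in nest mm [ 3.6644  1.4155 43.9082] F nest [-1.0131  0.0573 -1.2516] M nest [-0.0993  0.5302  0.0275] rot [ 0.4447 -0.1059  0.0823] w 0.04990982022047533 24.90046799182892
```

{"op": "drive_tool", "data": {"deltas": "0 0 0.0015 0 1;0 0 0.0015 0 1;0 0 0 0 1"}}

```text
time: 17.85
tool_pos: [0.5738, 0.004, 0.0853]
tcp_rot: [0.162, 0.611, 0.748, 0.203]
contact_force: [-0.1, -0.5, -3.3]
width: 0.0497
grasp_force: 24.9
```

```bash
python3 nf.py
```

```text
t 17.85 tcp in nest mm [ 3.696   1.439  40.8793] F nest [-1.772  -0.4574 -2.7493] M nest [-0.0736  0.7172  0.0354] rot [ 0.4449 -0.1093  0.0788] w 0.04970214171452246 24.904304444789886
```

{"op": "drive_tool", "data": {"deltas": "0 0 0.0015 0 1;0 0 0.0015 0 1;0 0 0 0 1"}}

```text
time: 18.23
tool_pos: [0.5753, 0.0044, 0.0827]
tcp_rot: [0.162, 0.611, 0.748, 0.203]
contact_force: [-0.7, -0.5, -3.6]
width: 0.05
grasp_force: 24.9
```

```bash
python3 nf.py
```

```text
t 18.225 tcp in nest mm [ 3.6969  1.4831 37.8833] F nest [-2.5386 -0.3536 -2.7473] M nest [-0.0706  1.0037  0.0475] rot [ 0.4468 -0.1091  0.0792] w 0.04996479037674355 24.912635385990143
```

```bash
python3 ov.py h1; python3 - <<'E'
import cv2
E
```

```text
block in nest [0.0038 0.0017 0.0055] rot err deg [ 0.4468 -0.1091  0.0792] 18.225 [-0.7395 -0.5084 -3.6485]
```

View pics/h1.png

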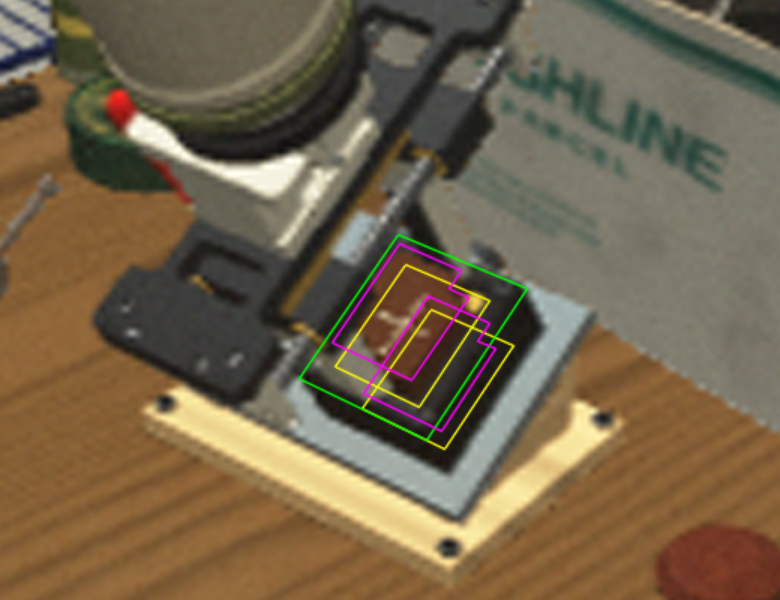

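The block's top is still proud of the rim, and the notch sits at the key. I'll release, back off and push with the fingers closed.

{"op": "drive_tool", "data": {"deltas": "0 0 0 0 0.2;0 0 0 0 0.2;0 0 -0.02 0 0.2;0 0 -0.03 0 0.2;0 0 0 0 1;0 0 0 0 1;0 0 0 0 1;0 0 0 0 1", "newtons": 20}}

```text
time: 19.27
tool_pos: [0.5507, -0.0008, 0.1253]
tcp_rot: [0.162, 0.611, 0.748, 0.203]
contact_force: [0.3, 0.1, -0.4]
width: 0.0392
grasp_force: 0.0
```

```bash
python3 nf.py; python3 ov.py i
```

```text
t 19.275 tcp in nest mm [ 3.2643  1.2285 87.4165] F nest [ 0.0378  0.0429 -0.4819] M nest [0.0011 0.3192 0.0179] rot [ 0.4687 -0.0675  0.0726] w 0.039184725785668895 0.0
block in nest [0.0033 0.0015 0.055 ] rot err deg [ 0.4687 -0.0675  0.0726] 19.275 [ 0.26    0.0957 -0.3985]
```

View pics/i.png

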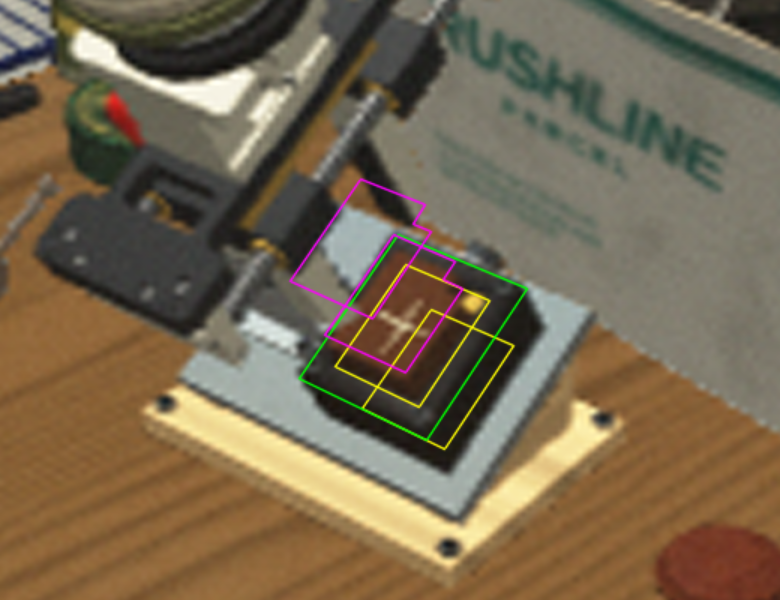

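The block stays upright in the pocket after release, its cross at crop (403,322). I'll close the fingers and press along −z.

{"op": "drive_tool", "data": {"deltas": "0 0 0.01 0 1;0 0 0.01 0 1;0 0 0.01 0 1;0 0 0 0 1"}}

```text
time: 19.82
tool_pos: [0.5652, 0.0025, 0.0988]
tcp_rot: [0.161, 0.611, 0.748, 0.203]
contact_force: [0.0, 0.8, 1.0]
width: 0.0011
grasp_force: 0.0
```

```bash
python3 nf.py
```

```text
t 19.825 tcp in nest mm [ 2.8702  1.6092 57.0308] F nest [0.6235 0.7359 0.7401] M nest [0.0064 0.3553 0.0096] rot [ 0.4875 -0.0192  0.0684] w 0.0010700353536798309 0.0
```

{"op": "drive_tool", "data": {"deltas": "0 0 0.002 0 1;0 0 0.002 0 1;0 0 0.002 0 1;0 0 0.002 0 1;0 0 0 0 1"}}

```text
time: 20.45
tool_pos: [0.5696, 0.003, 0.0934]
tcp_rot: [0.162, 0.611, 0.748, 0.203]
contact_force: [-0.1, -0.8, 0.2]
width: 0.0006
grasp_force: 0.0
```

```bash
python3 nf.py
```

```text
t 20.45 tcp in nest mm [ 4.0663  1.248  50.1134] F nest [-0.1437 -0.7421  0.2997] M nest [-0.0254  0.2945 -0.0019] rot [ 0.4318 -0.1418  0.0837] w 0.0005588535830639555 0.0
```

{"op": "drive_tool", "data": {"deltas": "0 0 0.0015 0 1;0 0 0.0015 0 1;0 0 0.0015 0 1;0 0 0 0 1"}}

```text
time: 20.95
tool_pos: [0.5718, 0.0034, 0.0895]
tcp_rot: [0.162, 0.611, 0.748, 0.203]
contact_force: [0.4, -1.1, 1.3]
width: 0.0005
grasp_force: 0.2
```

```bash
python3 nf.py
```

```text
t 20.95 tcp in nest mm [ 3.9764  1.2631 45.5758] F nest [ 0.7994 -1.1839  1.0739] M nest [-0.0839  0.3264  0.021 ] rot [ 0.4326 -0.1294  0.084 ] w 0.00046520010428508255 0.17658872647928092
```

{"op": "drive_tool", "data": {"deltas": "0 0 0.0015 0 1;0 0 0.0015 0 1;0 0 0.0015 0 1;0 0 0 0 1"}}

```text
time: 21.45
tool_pos: [0.5738, 0.0031, 0.0874]
tcp_rot: [0.162, 0.61, 0.748, 0.203]
contact_force: [-39.2, -9.3, 34.2]
width: 0.0006
grasp_force: 24.7
```

```bash
python3 nf.py
```

```text
t 21.45 tcp in nest mm [ 4.5758  0.5412 42.8439] F nest [-17.7854  -1.4283  49.7592] M nest [-0.128   3.5075  0.0404] rot [ 0.3939 -0.0817  0.1795] w 0.0005764183524101083 24.651559134945273
```

{"op": "drive_tool", "data": {"deltas": "0 0 -0.0012 0 1;0 0 0 0 1"}}

```text
time: 21.7
tool_pos: [0.5736, 0.0033, 0.0875]
tcp_rot: [0.163, 0.611, 0.748, 0.203]
contact_force: [-13.0, -4.1, 10.6]
width: 0.0006
grasp_force: 8.1
```

```bash
python3 nf.py; python3 ov.py j
```

```text
t 21.7 tcp in nest mm [ 4.4827  0.8021 42.983 ] F nest [-6.4222 -1.5015 15.9253] M nest [-0.3395  1.4035  0.0616] rot [ 0.3898 -0.1586  0.1125] w 0.0006166652756106512 8.06883143086452
block in nest [0.0046 0.001  0.0106] rot err deg [ 0.3898 -0.1586  0.1125] 21.7 [-12.968   -4.1225  10.5806]
```

View pics/j.png

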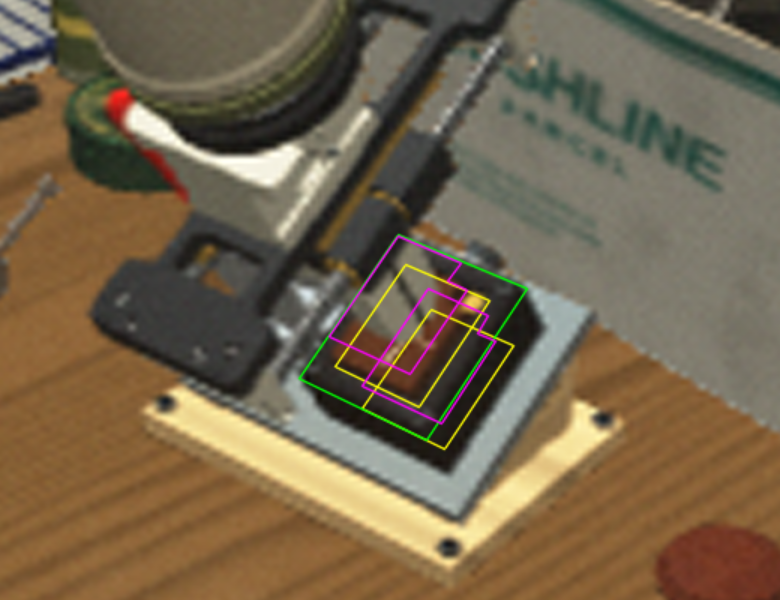

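The block has dropped into the pocket. The contact is stiff at top height z≈43, which fits home. I'll retreat upward and check the cross position numerically.

{"op": "drive_tool", "data": {"deltas": "0 0 -0.01 0 1;0 0 -0.03 0 1;0 0 -0.04 0 1;0 0 -0.043 0 1;0 0 0 0 1"}}

```text
time: 22.38
tool_pos: [0.5146, -0.01, 0.1984]
tcp_rot: [0.166, 0.61, 0.747, 0.205]
contact_force: [-0.6, -0.5, 0.1]
width: 0.0006
grasp_force: 0.0
```

```bash
python3 nf.py; python3 - <<'E'
from go import *
from scipy.optimize import least_squares
N=np.array([.591,.006,.048]); A=Rn(np.radians(11.3)); sh=ctrl.snapshot("scene"); f=sh["frame"]
p=proj(sh,N+A@[.0025,.0013,.043])[0]; print("pred top centre home",p)
u,v=p.round().astype(int); print(u-9,v-9); print(f[v-9:v+10,u-9:u+10].min(2))
E
```

```text
t 22.375 tcp in nest mm [  7.5645  -0.7287 169.2644] F nest [-0.5118 -0.4141  0.4011] M nest [0.0009 0.3063 0.0307] rot [ 0.2269 -0.5675  0.1609] w 0.0006224104831666035 0.0
pred top centre home [304.8003 230.6159]
296 222
[[171 169 158  90  52  50  49  40  37  39  39  36  40  40  51  49  50  55
   58]
 [173 164 114  53  51  50  37  41  40  40  39  38  37  38  33  34  47  49
   51]
 [170 153  71  51  50  42  40  39  43  40  40  39  42  34  39  37  39  37
   41]
 [155  96  48  51  46  41  43  39  39  40  41  40  40  43  40  42  36  33
   24]
 [ 71  54  48  46  39  40  35  38  38  39  36  37  42  38  42  38  36  26
   23]
 [ 63  54  47  47  42  36  41  43  39  40  38  37  43  38  38  41  38  28
   30]
 [ 48  51  41  40  41  34  40  40  37  42  40  43  42  40  43  40  35  30
   49]
 [ 48  44  37  42  40  41  40  38  40  40  44  66  94  39  41  37  39  40
   52]
 [ 44  39  41  36  40  39  40  41  37  45  78 129  40  42  42  40  41  39
   29]
 [ 42  40  40  36  51  80  46  41  36  57  84  51  40  39  42  39  39  29
   27]
 [ 41  37  41  40  53 100 129  80  45  59  80  35  40  39  38  41  38  26
   28]
 [ 40  37  39  39  40  39  52  87 111 125  39  44  38  37  36  35  34  31
   34]
 [ 33  40  32  40  40  40  37  55  79  42  57  78  41  37  37  35  28  32
   40]
 [ 35  39  40  37  38  37  54  90  73  38  38  50  87  77  40  30  28  43
   50]
 [ 39  35  38  39  41  35  74 123  39  38  35  36  37  33  30  25  37  52
   48]
 [ 44  38  37  38  36  61  97  39  37  35  43  38  33  34  28  36  40  46
   51]
 [ 38  36  39  40  52  86  75  42  42  39  41  41  35  29  25  35  48  48
   44]
 [ 26  25  38  42  42  38  40  43  42  38  41  35  26  25  31  53  49  44
   38]
 [ 44  28  24  31  35  36  38  43  44  38  34  35  27  32  39  49  47  42
   27]]
```

The cross is at (304.5, 233.3) against (304.8, 233.0) predicted for home, so the block is home. Next I'll move the closed fingers to the pocket side of the red grip.

{"op": "drive_tool", "data": {"deltas": "0.02 -0.002 0 0 1;0.03 -0.002 0 0 1;0.03 0 0 0 1;0 0 0 0 1"}}

```text
time: 22.92
tool_pos: [0.4928, 0.0705, 0.1899]
tcp_rot: [0.161, 0.61, 0.749, 0.203]
contact_force: [0.1, 0.1, 0.5]
width: 0.0006
grasp_force: 0.0
```

```bash
python3 nf.py
```

```text
t 22.925 tcp in nest mm [ -1.5069  82.521  164.7781] F nest [0.3173 0.0498 0.3803] M nest [-0.0531  0.3719 -0.0185] rot [ 0.5735 -0.0326  0.2451] w 0.0006137233353938767 0.0
```

{"op": "drive_tool", "data": {"deltas": "-0.002 0.005 0.01 0 1;0 0 0.01 0 1;0 0 0.008 0 1;0 0 0.005 0 1;0 0 0 0 1"}}

```text
time: 23.55
tool_pos: [0.5142, 0.0707, 0.1648]
tcp_rot: [0.162, 0.611, 0.748, 0.203]
contact_force: [0.7, -0.5, 0.3]
width: 0.0
grasp_force: 0.0
```

```bash
python3 nf.py
```

```text
t 23.55 tcp in nest mm [  4.1587  78.5415 132.4598] F nest [ 0.6672 -0.6405 -0.0841] M nest [-0.072   0.3473  0.0234] rot [ 0.4395 -0.0764  0.0658] w 8.956289876096502e-06 0.0
```

{"op": "drive_tool", "data": {"deltas": "0.006 0 0.001 0 1;0.006 0 0.001 0 1;0.006 0 0.001 0 1;0.006 0 0.001 0 1;0.005 0 0.001 0 1"}}

```text
time: 24.18
tool_pos: [0.5111, 0.1004, 0.1615]
tcp_rot: [0.162, 0.611, 0.748, 0.203]
contact_force: [0.6, -1.9, -0.6]
width: 0.0003
grasp_force: 0.5
```

```bash
python3 nf.py
```

```text
t 24.175 tcp in nest mm [  4.9229 108.1849 128.2001] F nest [-0.1398 -2.0133 -0.6442] M nest [-0.3218  0.2544  0.0238] rot [ 0.4353 -0.1699  0.1067] w 0.00031169840884248744 0.5250486731529236
```

{"op": "drive_tool", "data": {"deltas": "0.005 0 0.0018 0 1;0.005 0 0.0023 0 1;0.005 0 0.0027 0 1;0.004 0 0.003 0 1;0.003 0 0.0037 0 1;0.0025 0 0.004 0 1"}}

```text
time: 24.92
tool_pos: [0.5148, 0.1259, 0.1462]
tcp_rot: [0.162, 0.611, 0.748, 0.203]
contact_force: [0.0, -1.4, 0.6]
width: 0.0008
grasp_force: 1.0
```

```bash
python3 nf.py
```

```text
t 24.925 tcp in nest mm [  4.7496 132.5053 110.6293] F nest [ 0.0821 -1.3556  0.6639] M nest [-0.3549  0.3401  0.0251] rot [ 0.4342 -0.1437  0.0888] w 0.0007654183486811094 0.9692950256066979
```

Tracking well. Next I'll go down to past the dead centre.

{"op": "drive_tool", "data": {"deltas": "0.0017 0 0.005 0 1;0.0015 0 0.005 0 1;0.001 0 0.006 0 1;0.001 0 0.006 0 1;0.0005 0 0.006 0 1;0.0005 0 0.006 0 1;0 0 0 0 1"}}

```text
time: 25.8
tool_pos: [0.5299, 0.1353, 0.1162]
tcp_rot: [0.162, 0.611, 0.748, 0.203]
contact_force: [-0.9, -0.1, 0.4]
width: 0.0004
grasp_force: 0.0
```

```bash
python3 nf.py
```

```text
t 25.8 tcp in nest mm [  4.1921 138.8051  76.3397] F nest [-0.5599  0.1257  0.8121] M nest [-0.0577  0.2519  0.0443] rot [ 0.4355 -0.0762  0.087 ] w 0.0004414673514643746 0.0
```

{"op": "drive_tool", "data": {"deltas": "0 0 0.003 0 1;0 0 0.002 0 1;0 0 0.002 0 1;0 0 0 0 1"}}

```text
time: 26.3
tool_pos: [0.5336, 0.1361, 0.1109]
tcp_rot: [0.162, 0.611, 0.748, 0.203]
contact_force: [0.4, -0.0, -1.0]
width: 0.0007
grasp_force: 0.0
```

```bash
python3 nf.py
```

```text
t 26.3 tcp in nest mm [  4.7873 138.7782  69.8279] F nest [-0.1668 -0.1292 -1.0791] M nest [-0.0498  0.3111  0.0509] rot [ 0.4287 -0.1371  0.0857] w 0.0006679607080127743 0.0
```

{"op": "drive_tool", "data": {"deltas": "0 0 0.0012 0 1;0 0 0.0012 0 1;0 0 0 0 1"}}

```text
time: 26.68
tool_pos: [0.5348, 0.1363, 0.1088]
tcp_rot: [0.162, 0.611, 0.748, 0.203]
contact_force: [-0.3, -0.3, -0.0]
width: 0.0003
grasp_force: 0.0
```

```bash
python3 nf.py; python3 - <<'E'
from go import *
N=np.array([.591,.006,.048]); A=Rn(np.radians(11.3)); o=[.0035,.0013,.001]
for n in("scene","top"):
    s=ctrl.snapshot(n)
    for l,p in(("handle_grip",(0,.146,.062)),):
        print(n,l,[(x["xy"],x["confidence"]) for x in ctrl.pinpoint(s,l)[:2]],"shut",proj(s,N+A@(np.array(p)+o)),"open",proj(s,N+A@(np.array([0,.101,.129])+o)))
    f=s["frame"].astype(int); m=(f[...,2]>150)&(f[...,1]<60)&(f[...,0]<60); m[:150]=0;m[260:]=0;m[:,:180]=0;m[:,330:]=0; ys,xs=np.nonzero(m); print("red",len(xs),xs.mean() if len(xs) else 0,ys.mean() if len(ys) else 0,xs.min() if len(xs) else 0,xs.max() if len(xs) else 0)
E
```

```text
t 26.675 tcp in nest mm [  4.8148 138.796   67.457 ] F nest [-0.3245 -0.1917  0.1421] M nest [-0.0655  0.2912  0.0708] rot [ 0.4287 -0.1397  0.0856] w 0.000342032310336636 0.0
scene handle_grip [([257.4, 209.6], 0.41)] shut [[257.083  205.8683]] open [[260.0856 196.5328]]
red 37 264.86486486486484 209.94594594594594 260 270
top handle_grip [([250.4, 198.5], 0.6), ([288.6, 196.3], 0.3)] shut [[250.881  202.6852]] open [[271.4766 210.5921]]
red 32 254.90625 201.65625 246 269
```

{"op": "drive_tool", "data": {"deltas": "0 0 0.0012 0 1;0 0 0.0012 0 1;0 0 0.0012 0 1;0 0 0 0 1"}}

```text
time: 27.38
tool_pos: [0.5368, 0.1368, 0.106]
tcp_rot: [0.162, 0.611, 0.748, 0.203]
contact_force: [-2.5, 1.0, 3.8]
width: 0.0004
grasp_force: 1.8
```

```bash
python3 nf.py
```

```text
t 27.375 tcp in nest mm [  5.1142 138.9227  63.9789] F nest [-0.0398  1.4382  4.3604] M nest [0.1632 0.3784 0.0329] rot [ 0.4372 -0.1655  0.087 ] w 0.0004378143499761212 1.7643349897116423
```

{"op": "drive_tool", "data": {"deltas": "0 0 0.001 0 1;0 0 0.001 0 1;0 0 0 0 1"}}

```text
time: 27.75
tool_pos: [0.5377, 0.137, 0.1041]
tcp_rot: [0.162, 0.611, 0.748, 0.203]
contact_force: [-1.3, 1.9, 2.8]
width: 0.0004
grasp_force: 1.7
```

```bash
python3 nf.py
```

```text
t 27.75 tcp in nest mm [  5.0288 138.9489  61.9245] F nest [0.5999 2.0921 2.8596] M nest [0.3462 0.2848 0.0158] rot [ 0.4374 -0.1605  0.0869] w 0.0004066269530030895 1.6890295408666134
```

{"op": "drive_tool", "data": {"deltas": "0 0 -0.02 0 1;0 0 -0.04 0 1;0 -0.06 -0.05 0 1;0 -0.06 -0.04 0 1;0 -0.06 -0.03 0 1;0 0 0 0 1"}}

```text
time: 28.5
tool_pos: [0.4196, 0.1235, 0.132]
tcp_rot: [0.148, 0.616, 0.753, 0.178]
contact_force: [0.2, 0.1, -0.5]
width: 0.0003
grasp_force: 0.0
```

```bash
python3 nf.py; cat > hd.py <<'E'
from go import *
N=np.array([.591,.006,.048]); A=Rn(np.radians(11.3)); o=np.array([.0035,.0013,.001])
W=[(72,.101,.129),(58,.120,.124),(44,.135,.115),(30,.143,.103),(16,.146,.086),(8,.1465,.074),(0,.146,.062)]
for n in("scene","top"):
    s=ctrl.snapshot(n); cv2.imwrite(f"pics/{n}_h.png",s["frame"])
    f=s["frame"].astype(int); m=(f[...,2]>110)&(f[...,1]<70)&(f[...,0]<70)&(f[...,2]>2.2*f[...,1]); m[:150]=0;m[260:]=0;m[:,:215]=0;m[:,310:]=0
    k,lab,st,c=cv2.connectedComponentsWithStats(m.astype(np.uint8)); i=1+np.argmax(st[1:,4]); ys,xs=np.nonzero(lab==i); P=np.column_stack([xs,ys]).astype(float); mu=P.mean(0); w,V=np.linalg.eigh(np.cov((P-mu).T)); t=(P-mu)@V[:,1]
    print(n,"red n",len(P),"ends",mu+V[:,1]*t.min(),mu+V[:,1]*t.max())
    for ph,y,z in W:
        d=np.array([0,np.cos(np.radians(ph)),np.sin(np.radians(ph))]); g=np.array([0,y,z])+o
        e=proj(s,np.array([N+A@(g-d*.044),N+A@(g+d*.014)])); print("  ",ph,e.round(1).tolist())
    r=ctrl.pinpoint(s,"handle_grip"); print(r[:2]); print("spindle",ctrl.pinpoint(s,"spindle")[:1])
E
python3 hd.py
```

```text
t 28.5 tcp in nest mm [-83.6394 148.8366 145.2402] F nest [-0.0874  0.0114 -0.5483] M nest [-0.0614  0.2386  0.0098] rot [-0.2055  3.2124  0.1379] w 0.0003161192442081654 0.0
scene red n 105 ends [269.8943 212.9832] [252.8177 205.4112]
   72 [[270.8, 208.0], [256.6, 192.7]]
   58 [[268.0, 206.9], [250.8, 191.5]]
   44 [[266.3, 206.5], [247.4, 191.9]]
   30 [[266.3, 207.1], [246.9, 194.1]]
   16 [[267.8, 208.8], [248.9, 198.1]]
   8 [[268.9, 210.2], [250.8, 201.0]]
   0 [[270.0, 211.6], [253.1, 204.1]]
[{'xy': [258.3, 209.1], 'confidence': 0.46}]
spindle [{'xy': [282.0, 216.5], 'confidence': 0.25}]
top red n 131 ends [268.7341 199.437 ] [245.8851 203.3246]
   72 [[275.7, 202.1], [270.1, 213.4]]
   58 [[271.8, 202.8], [260.3, 214.1]]
   44 [[269.0, 203.0], [252.5, 213.5]]
   30 [[268.2, 202.5], [248.0, 211.7]]
   16 [[268.5, 201.2], [245.8, 208.5]]
   8 [[268.6, 200.2], [245.2, 206.2]]
   0 [[268.8, 199.1], [245.2, 203.8]]
[{'xy': [286.8, 196.0], 'confidence': 0.71}, {'xy': [249.7, 199.3], 'confidence': 0.54}]
spindle []
```

```bash
python3 -c "
from h import *
print(ctrl.job_done())"
```

```text
the job is handed in; nothing more can be done
None
```

The job is handed in at about 28.7 s: the block measured home in the pocket before clamping, the clamp handle measured down on its stop, and the gripper is clear. I did not re-check the block after clamping, and no verdict came back. One press on the block briefly reached about 50 N at the fingertips.

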